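Top up the biscuit tray

TASK

Make the packing tray complete: put the broken portion from the tray into the deep steel reject pan and set a whole spare from the sheet pan down flat in every empty pocket, gently and without dropping it. Leave the good portions in the tray where they are, leave the spare that is left over on its sheet pan, and do not disturb the brush or the roll of paper band.

Things in the scene. Friction and masses are not known exactly. Their poses are not given: they have to be found in the camera images.
- tray: white plastic packing tray, fixed, 194 (x) x 254 (y) x 15 mm high, with six open pockets: 2 along x, 90 mm apart, by 3 along y, 86 mm apart. Origin: centre of its underside; z up. A portion lies in a pocket with its 62 mm side along the tray's x and stands 28 mm above the tray's top. Between portions in neighbouring pockets 42 mm are clear along y, 28 mm along x: room for fingers along y only.
- pocket0 (a point): centre of the floor of one of the tray's six pockets, 76 (x) x 54 (y) mm and 12 mm deep, floor 3 mm above the table, axes as the tray's: a portion has 7 mm (x) and 5 mm (y) to spare on each side. At the start four pockets hold a good portion, one the broken portion and one nothing; which is which changes.
- pocket1 (a point): centre of the floor of one of the tray's six pockets, 76 (x) x 54 (y) mm and 12 mm deep, floor 3 mm above the table, axes as the tray's: a portion has 7 mm (x) and 5 mm (y) to spare on each side. At the start four pockets hold a good portion, one the broken portion and one nothing; which is which changes.
- pocket2 (a point): centre of the floor of one of the tray's six pockets, 76 (x) x 54 (y) mm and 12 mm deep, floor 3 mm above the table, axes as the tray's: a portion has 7 mm (x) and 5 mm (y) to spare on each side. At the start four pockets hold a good portion, one the broken portion and one nothing; which is which changes.
- pocket3 (a point): centre of the floor of one of the tray's six pockets, 76 (x) x 54 (y) mm and 12 mm deep, floor 3 mm above the table, axes as the tray's: a portion has 7 mm (x) and 5 mm (y) to spare on each side. At the start four pockets hold a good portion, one the broken portion and one nothing; which is which changes.
- pocket4 (a point): centre of the floor of one of the tray's six pockets, 76 (x) x 54 (y) mm and 12 mm deep, floor 3 mm above the table, axes as the tray's: a portion has 7 mm (x) and 5 mm (y) to spare on each side. At the start four pockets hold a good portion, one the broken portion and one nothing; which is which changes.
- pocket5 (a point): centre of the floor of one of the tray's six pockets, 76 (x) x 54 (y) mm and 12 mm deep, floor 3 mm above the table, axes as the tray's: a portion has 7 mm (x) and 5 mm (y) to spare on each side. At the start four pockets hold a good portion, one the broken portion and one nothing; which is which changes.
- portion_a: a good portion: brown stack of five whole biscuits in a paper band, 62 long x 44 wide x 40 mm high, about 110 g. Origin: centre of its underside; x along its 62 mm side, y along its 44 mm side, z up. Lies in one of the tray's pockets at the start (any of the six); must stay there.
- portion_b: a good portion: brown stack of five whole biscuits in a paper band, 62 long x 44 wide x 40 mm high, about 110 g. Origin: centre of its underside; x along its 62 mm side, y along its 44 mm side, z up. Lies in one of the tray's pockets at the start (any of the six); must stay there.
- portion_c: a good portion: brown stack of five whole biscuits in a paper band, 62 long x 44 wide x 40 mm high, about 110 g. Origin: centre of its underside; x along its 62 mm side, y along its 44 mm side, z up. Lies in one of the tray's pockets at the start (any of the six); must stay there.
- portion_d: a good portion: brown stack of five whole biscuits in a paper band, 62 long x 44 wide x 40 mm high, about 110 g. Origin: centre of its underside; x along its 62 mm side, y along its 44 mm side, z up. Lies in one of the tray's pockets at the start (any of the six); must stay there.
- broken: the broken portion: same brown stack and paper band, 40 mm high and 44 mm wide (y), but snapped off to 36 mm long (x) with a jagged end at +x; about 65 g. Origin: centre of its underside. Lies in the middle of one of the tray's pockets at the start, its y along the tray's y.
- spare_a: a spare portion: brown stack of five whole biscuits in a paper band, 62 long x 44 wide x 40 mm high, about 110 g. Origin: centre of its underside; x along its 62 mm side, y along its 44 mm side, z up. Stands flat on the sheet pan at the start, its 62 mm side across the sheet within 0.25 rad; 30 to 55 mm clear between spares. All three spares are alike.
- spare_b: a spare portion: brown stack of five whole biscuits in a paper band, 62 long x 44 wide x 40 mm high, about 110 g. Origin: centre of its underside; x along its 62 mm side, y along its 44 mm side, z up. Stands flat on the sheet pan at the start, its 62 mm side across the sheet within 0.25 rad; 30 to 55 mm clear between spares. All three spares are alike.
- spare_c: a spare portion: brown stack of five whole biscuits in a paper band, 62 long x 44 wide x 40 mm high, about 110 g. Origin: centre of its underside; x along its 62 mm side, y along its 44 mm side, z up. Stands flat on the sheet pan at the start, its 62 mm side across the sheet within 0.25 rad; 30 to 55 mm clear between spares. All three spares are alike.
- sheet: shallow metal sheet pan with the three spares in a line along its x, fixed, 310 (x) x 140 (y) mm, floor 3 mm and rim 12 mm above the table; left or right of the tray. Origin: centre of its underside.
- pan: deep stainless steel reject pan with a few crumbs in it, fixed, flange 176 (x) x 162 (y) mm, 65 mm high, opening 152 x 138 mm inside, inner floor 4 mm above the table; on the other side of the tray from the sheet. Origin: centre of its underside.
- band_roll: bystander, loose: roll of paper band lying flat, 96 mm across, 20 mm high. Origin: centre of its underside.
- brush: bystander, loose: wooden bench brush lying on its bristles, about 250 (x) x 50 (y) x 30 mm high. Origin: on its underside, near the middle. Beyond the tray, stands a heavy white bench scale, 54 mm high: another bystander.
Things that resemble listed ones, but are neither listed nor needed, are in the scene too. Leave any purple look-alike of the spare_c alone.

How it is judged:
At the end, for the whole second after the job is handed in: Every pocket holds a whole portion lying flat (origin within 10 mm of the pocket's floor centre, tilt under 0.08 rad); the broken portion lies inside the reject pan, origin less than 55 mm above its underside; one spare stands flat on the sheet pan; all portions at rest (under 0.02 m/s) (distance between any of portion_a, portion_b, portion_c, portion_d, spare_a, spare_b, spare_c and pocket0 below 0.01 m and distance between any of portion_a, portion_b, portion_c, portion_d, spare_a, spare_b, spare_c and pocket1 below 0.01 m and distance between any of portion_a, portion_b, portion_c, portion_d, spare_a, spare_b, spare_c and pocket2 below 0.01 m and distance between any of portion_a, portion_b, portion_c, portion_d, spare_a, spare_b, spare_c and pocket3 below 0.01 m and distance between any of portion_a, portion_b, portion_c, portion_d, spare_a, spare_b, spare_c and pocket4 below 0.01 m and distance between any of portion_a, portion_b, portion_c, portion_d, spare_a, spare_b, spare_c and pocket5 below 0.01 m and x of broken in the frame of pan between -0.08 and 0.08 m and y of broken in the frame of pan between -0.073 and 0.073 m and z of broken in the frame of pan below 0.055 m and ((x of spare_a in the frame of sheet between -0.155 and 0.155 m and y of spare_a in the frame of sheet between -0.07 and 0.07 m and z of spare_a in the frame of sheet below 0.01 m) or (x of spare_b in the frame of sheet between -0.155 and 0.155 m and y of spare_b in the frame of sheet between -0.07 and 0.07 m and z of spare_b in the frame of sheet below 0.01 m) or (x of spare_c in the frame of sheet between -0.155 and 0.155 m and y of spare_c in the frame of sheet between -0.07 and 0.07 m and z of spare_c in the frame of sheet below 0.01 m)) and angle between each of portion_a, portion_b, portion_c, portion_d, spare_a, spare_b, spare_c's own z axis and vertical below 0.08 rad and linear speed of each of portion_a, portion_b, portion_c, portion_d, spare_a, spare_b, spare_c, broken below 0.02 m/s); the robot touches nothing.
It fails at once if a good portion already in the tray is taken out or shifted by more than 15 mm (distance of any of portion_a, portion_b, portion_c, portion_d from where it was at the start of the episode above 0.015 m).
It fails at once if a spare portion is dropped: it falls freely, out of the fingers, faster than 0.6 m/s (a fall of about 20 mm) ((linear speed of spare_a above 0.6 m/s and contact force between spare_a and the fingers below 0.05 N) or (linear speed of spare_b above 0.6 m/s and contact force between spare_b and the fingers below 0.05 N) or (linear speed of spare_c above 0.6 m/s and contact force between spare_c and the fingers below 0.05 N)).
It fails at once if the brush or the roll of paper band is shifted by more than 30 mm (distance of any of brush, band_roll from where it was at the start of the episode above 0.03 m).
It also fails if it takes over 69 s, if anything falls off the work surface, if the arm or the gripper's body presses on something with over 40 N, if the wrist force passes 120 N, or if a joint passes its speed limit or range.

ROBOT

A 6-joint arm with a two-finger parallel gripper is mounted at the origin on the work surface. World frame = base frame: x ahead of the robot, y to its left, z up, the work surface at z = 0. Lengths are in m, angles in rad, forces in N, time in s.
With the tool pointing down it reaches from about 0.275 to 1 m from the base axis. Payload 8.4 kg.
Tool frame: the origin (TCP) lies midway between the tips of the shut fingers; the grasp point (between the pads) lies 19 mm behind it; z points along the fingers, y is the line along which they close (so a half turn about z gives the same grasp; the last joint's range is limited). The gripper opens to 85 mm and grips with 20 to 120 N. Pads are 22 mm wide; open, the fingers measure 114 mm over their backs; the gripper's body (76 mm by 85 mm) begins 54 mm behind the grasp point. The pads swing forward as they close: fully open they stand 13 mm farther back than shut.
Start: joints at [-1.162, 0.353, 1.633, -0, 1.155, -0.002], TCP at [0.25, -0.573, 0.231] pointing down, gripper open.
Joint ranges: [-2.63, 2.63], [-0.92, 2.1], [0.06, 2.66], [-1.3, 4.44], [0, 2.69], [-3.02, 3.02]. Speed limits (rad/s): [2.22, 2.22, 2.79, 3.14, 3.14, 3.14].

INTERFACE

Orientations are given as [roll, pitch, yaw] about the fixed x, y, z axes, in that order (R = Rz(yaw) Ry(pitch) Rx(roll)).
In Python, from station import robot gives the robot as it stands.
- The arm moves only by the tool carry_out, never from a script. Its argument "commands" is a list of rows, each an object with "delta_pos": the shift along the tool's x, y, z in mm, a list of three; "rotation": the turn, a rotation vector about the tool's x, y, z in rad, a list of three. A call has 1 to 8 rows; each row shifts and turns the commanded pose from where the row before left it, along the tool's axes as they then stand; what a row does not reach is not made up. A row lasts 1/10 s, in which the tool goes at most 50 mm and 8.59 degrees, less where a joint would pass 70% of its speed; a pose out of reach is approached as far as the arm can. A call with a gripper value outside its range is refused whole. "jaw" is the opening, from -1 (shut) to 1 (fully open), set as the call begins (left out, the last holds). The fingers move at their own pace and stop on an object; "grip_force" is the grip in N (left out, the last holds). Time passes only in rows, so rows that do not move let the fingers close. It gives the time, the measured TCP pose, the force, the opening and the grip force at its end, in the units of the state.
- robot.state(): the state, without advancing time (a new reading comes with each control period).
- robot.capture(name): name is "scene" or "side" or "wrist"; returns (picture, depth): 420x560x3 uint8, red, green, blue; 420x560 float32, m along the optical axis (not along the pixel's ray), 0 where there is no reading.
- robot.calibration(name): a dict with "fx", "fy", "cx", "cy" (pixels), "dist_coeffs" ([k1, k2, p1, p2, k3] as OpenCV has them; the pictures are not rectified), "rvec" (rotation vector, rad) and "tvec" (3), from world to camera coordinates, as OpenCV has them; the wrist camera has in their place "mount" (4x4, takes a point from camera to tool coordinates, whose origin is the TCP and whose axes are the flange's). Camera axes: x right, y down, z forward; pixel columns grow to the right and rows downward; lengths in m; the calibration is good to about 2 mm. A picture is of the moment at which its call begins: read the wrist's pose just before it. calibration takes no time and is no camera call.
- robot.finish_job(): hands the job in; it is judged then, once.
Trained networks look in the newest picture that a camera, given by its name, has taken for a name from the list of things; names that differ only in an ending like _2 or _b are one class to them, and where a whole thing is asked for, a point or a joint stands for the part that bears it (a point fixed in the world has none). Each returns a list of dicts, best first, with "confidence" (0 to 1); they miss things now and then, are a little off and sometimes report something else, mostly with a low value. They report only what shows in the picture. A call takes as long as a camera call. They do not tell look-alikes from the thing itself.
- robot.outline_of(camera, thing): "mask" (420x560 bool, what is visible of it) and "at" ([column, row] in pixels, amid what is visible of it).
The state is a dict: "time_s": time; "joint_pos": joint angles; "dq": joint speeds; "joint_torque": joint torques, N m; "ee_pos": TCP position; "eef_rot": TCP orientation; "wrist_force": force on the tool from outside, world axes, zero at the start; "ft_torque": the same for the moment, N m; "finger_gap": opening from 0.0 (shut) to 1.0 (fully open); "grip_force": force on a finger pad.
Only numpy, scipy, OpenCV 4.12 (cv2) and the standard library are available. Lean on these libraries where they do the work, as an engineer would, in place of code of your own. Each camera call takes 0.05 s, during which the arm holds its last target. There are 200 camera calls.

## Working session

There is one attempt and no reset: what is moved stays moved. The work goes in short steps, Python scripts to look and compute and a tool call to move; the robot and the scene stay as the last step left them, time stands still between calls to the robot, and variables do not carry over. Pictures are saved under pics/ and viewed, at most 10 in all, crops included, and the job is handed in when it is done.

Besides the shell and the picture viewer there is one more tool, called after "Request:" as name(argument=value, ...), one argument or row to a line, values as JSON. carry_out: Moves the arm, as the interface text tells. Its arguments: {"type":"object","properties":{"commands":{"type":"array","items":{"type":"object","properties":{"delta_pos":{"type":"array","items":{"type":"number"}},"rotation":{"type":"array","items":{"type":"number"}}}}},"jaw":{"type":"number"},"grip_force":{"type":"number"}},"required":["commands"]}

```bash
ls; mkdir -p pics; python3 - <<'E'
from station import robot
import cv2,numpy as np
s=robot.state();print(s['time_s'],s['ee_pos'],s['eef_rot'],s['finger_gap'])
ims=[]
for c in ("scene","side"):
    p,d=robot.capture(c);np.savez(f'{c}.npz',p=p,d=d)
    cv2.imwrite(f'pics/{c}0.png',p[:,:,::-1])
    k=robot.calibration(c);print(c,{a:np.round(b,4).tolist() for a,b in k.items()})
print({a:np.round(b,4).tolist() for a,b in robot.calibration("wrist").items()})
E
```

```text
pics
0.0 [ 0.2493833  -0.57255524  0.23056606] [-3.14020017e+00  3.78109954e-06  4.10814834e-01] 1.0004987587774448
scene {'fx': 526.9482, 'fy': 526.9482, 'cx': 279.0719, 'cy': 204.6691, 'dist_coeffs': [-0.0467, 0.0, 0.0, 0.0, 0.0], 'rvec': [0.7232, 2.6597, -1.0583], 'tvec': [0.4762, -0.1552, 1.927]}
side {'fx': 509.6242, 'fy': 509.6242, 'cx': 274.9277, 'cy': 205.7539, 'dist_coeffs': [-0.0361, 0.0, 0.0, 0.0, 0.0], 'rvec': [0.7016, -2.516, 1.241], 'tvec': [0.4991, 0.1846, 1.1791]}
{'fx': 297.9399, 'fy': 297.9399, 'cx': 279.1981, 'cy': 210.7908, 'dist_coeffs': [-0.0058, 0.0, 0.0, 0.0, 0.0], 'mount': [[0.0002, -0.9504, -0.311, 0.0792], [1.0, -0.0, 0.0007, 0.0011], [-0.0006, -0.311, 0.9504, -0.1433], [0.0, 0.0, 0.0, 1.0]]}
```

View pics/scene0.png

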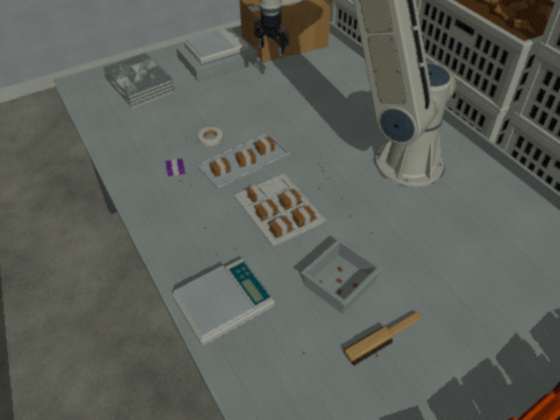

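View pics/side0.png

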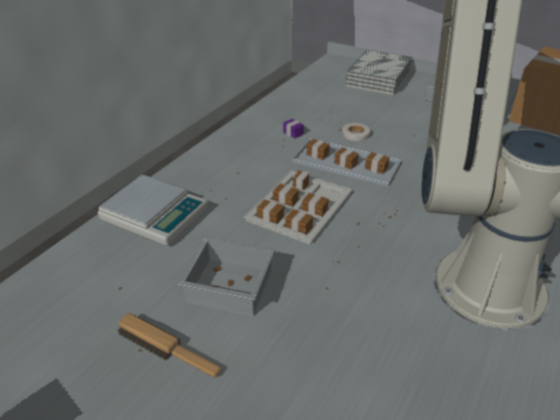

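The scene view shows spares at (220,167), (246,158) and (264,147). The tray has portions at (266,209), (290,197), (305,213) and (279,226), the short broken one at (252,193), and an empty pocket near (276,183). A purple look-alike is at (175,167). The pan is at (338,273), the brush at (385,335) and the roll at (210,135). The side view agrees, with the broken portion at (300,180) and the empty pocket near (330,187).

```bash
cat > h.py <<'E'
import numpy as np,cv2
from station import robot
from scipy.spatial.transform import Rotation as R
def K(k): return np.array([[k['fx'],0,k['cx']],[0,k['fy'],k['cy']],[0,0,1.]]),np.array(k['dist_coeffs'])
def cam2world(c,s=None):
    k=robot.calibration(c)
    if c=='wrist':
        T=np.eye(4);T[:3,:3]=R.from_euler('xyz',s['eef_rot']).as_matrix();T[:3,3]=s['ee_pos'];return T@np.array(k['mount'])
    T=np.eye(4);T[:3,:3]=cv2.Rodrigues(np.array(k['rvec']))[0];T[:3,3]=np.ravel(k['tvec']);return np.linalg.inv(T)
def cloud(c,d,T):
    A,D=K(robot.calibration(c));h,w=d.shape
    g=np.stack(np.meshgrid(np.arange(w),np.arange(h)),-1).reshape(-1,1,2).astype(np.float64)
    r=cv2.undistortPoints(g,A,D).reshape(h,w,2)
    P=np.dstack([r*d[...,None],d]);P=P@T[:3,:3].T+T[:3,3];P[d<=0]=np.nan;return P
def proj(c,T,X):
    A,D=K(robot.calibration(c));M=np.linalg.inv(T)
    return cv2.projectPoints(np.array(X,float),cv2.Rodrigues(M[:3,:3])[0],M[:3,3],A,D)[0].reshape(-1,2)
def rect(P):
    (x,y),(a,b),t=cv2.minAreaRect((P[:,:2]*1000).astype(np.float32))
    if a<b:a,b,t=b,a,t-90
    return np.round([x,y,a,b,(t+90)%180-90],1)
E
python3 - <<'E'
from h import *
for c in ('scene','side'):
    p,d=robot.capture(c);P=cloud(c,d,cam2world(c))
    for n in ('portion_a','broken','spare_a','tray','sheet','pan','band_roll','brush'):
        for o in robot.outline_of(c,n):
            if o['confidence']<.3: continue
            Q=P[o['mask']];Q=Q[~np.isnan(Q[:,0])]
            if len(Q)<5: continue
            zt=np.percentile(Q[:,2],90);T=Q[Q[:,2]>zt-.006]
            print(c,n,round(o['confidence'],2),np.round(o['at']),'ztop',round(zt,3),'zlow',round(np.percentile(Q[:,2],5),3),'rect',rect(T if n not in('tray','sheet') else Q),len(T))
E
```

```text
scene portion_a 0.81 [266. 210.] ztop 0.045 zlow 0.01 rect [577.4 -39.1  60.3  45.9   2.3] 162
scene portion_a 0.74 [280. 226.] ztop 0.045 zlow 0.011 rect [572.7  48.2  62.8  49.    4.3] 186
scene portion_a 0.67 [303. 218.] ztop 0.045 zlow 0.01 rect [486.   47.5  62.5  46.    1. ] 157
scene portion_a 0.59 [291. 200.] ztop 0.045 zlow 0.009 rect [484.6 -41.   64.5  51.    6.9] 165
scene portion_a 0.38 [219. 165.] ztop 0.045 zlow 0.003 rect [ 615.4 -306.8   61.8   50.3    1.4] 134
scene broken 0.57 [253. 194.] ztop 0.045 zlow 0.006 rect [ 573.6 -122.6   47.7   37.8  -81. ] 86
scene spare_a 0.85 [266. 144.] ztop 0.046 zlow 0.009 rect [ 422.8 -324.8   58.7   50.9   -1.8] 99
scene spare_a 0.8 [246. 155.] ztop 0.045 zlow 0.007 rect [ 514.5 -301.3   58.5   53.7   -5.1] 108
scene spare_a 0.61 [177. 167.] ztop 0.043 zlow 0.008 rect [ 754.7 -392.3   59.5   49.9  -15.7] 116
scene spare_a 0.58 [217. 166.] ztop 0.045 zlow 0.008 rect [ 6.153e+02 -3.050e+02  6.200e+01  4.700e+01  6.000e-01] 128
scene tray 0.74 [276. 204.] ztop 0.018 zlow -0.0 rect [526.2 -48.3 284.4 214.  -88.5] 1174
scene sheet 0.7
[... 1607 characters left out ...]
52.2   -6.7] 162
side spare_a 0.57 [291. 125.] ztop 0.041 zlow 0.002 rect [ 752.8 -386.    63.8   49.   -12.8] 129
side tray 0.73 [313. 216.] ztop 0.016 zlow 0.001 rect [529.1 -37.1 267.2 204.8 -88.1] 1411
side sheet 0.88 [351. 165.] ztop 0.012 zlow -0.001 rect [ 522.6 -322.9  328.3  176.     4.5] 459
side pan 0.82 [229. 277.] ztop 0.064 zlow 0.001 rect [520.2 311.8 176.7 165.2  16.3] 1200
side band_roll 0.94 [354. 134.] ztop 0.021 zlow 0.002 rect [ 561.8 -490.9   93.8   90.    34.2] 231
side brush 0.58 [157. 340.] ztop 0.029 zlow 0.005 rect [5.747e+02 5.238e+02 1.405e+02 3.680e+01 1.000e-01] 889
side brush 0.44 [351. 167.] ztop 0.011 zlow -0.001 rect [ 515.6 -313.   314.8  151.6    5.3] 454
```

Request:
carry_out(
  commands=[
    {"delta_pos": [0, 0, -15], "rotation": [0, 0, 0.137]},
    {"delta_pos": [0, 0, -15], "rotation": [0, 0, 0.137]},
    {"delta_pos": [0, 0, -15], "rotation": [0, 0, 0.137]},
    {"delta_pos": [33, -30, 0], "rotation": [0, 0, 0]},
    {"delta_pos": [33, -30, 0], "rotation": [0, 0, 0]},
    {"delta_pos": [33, -30, 0], "rotation": [0, 0, 0]},
    {"delta_pos": [33, -30, 0], "rotation": [0, 0, 0]},
    {"delta_pos": [33, -30, 0], "rotation": [0, 0, 0]},
  ],
  jaw=1,
  grip_force=35,
)

```text
time_s: 1.8
ee_pos: [0.4157, -0.4218, 0.2764]
eef_rot: [3.141, -0.0, -0.001]
wrist_force: [0.5, 0.1, -0.6]
finger_gap: 1.0
grip_force: 0.0
```

Request:
carry_out(
  commands=[
    {"delta_pos": [33, -30, 0]},
    {"delta_pos": [33, -30, 0]},
    {"delta_pos": [33, -30, 0]},
    {"delta_pos": [33, -30, 0]},
    {"delta_pos": [33, -30, 0]},
    {"delta_pos": [0, 0, 0]},
    {"delta_pos": [0, 0, 0]},
  ],
)

```text
invalid input
```

```bash
cat > w.py <<'E'
from h import *
import sys
def look(tag,save=True):
    s=robot.state();T=cam2world('wrist',s);p,d=robot.capture('wrist');np.savez(f'w{tag}.npz',p=p,d=d,T=T)
    if save: cv2.imwrite(f'pics/w{tag}.png',p[:,:,::-1])
    P=cloud('wrist',d,T);print('tcp',np.round(s['ee_pos'],4),np.round(s['eef_rot'],3),'t',s['time_s']);return p,P,T
def tops(P,zlo=.036,zhi=.052,mn=150):
    m=((P[...,2]>zlo)&(P[...,2]<zhi)).astype(np.uint8)
    n,l,st,c=cv2.connectedComponentsWithStats(m)
    for i in range(1,n):
        if st[i,4]<mn: continue
        Q=P[l==i];print('top',np.round(c[i]),'z %.4f'%np.median(Q[:,2]),'rect',rect(Q),st[i,4])
E
python3 - <<'E'
from w import *
p,P,T=look('1');tops(P)
E
```

```text
tcp [ 0.4157 -0.4218  0.2764] [ 3.141e+00 -0.000e+00 -1.000e-03] t 1.8
top [177.  15.] z 0.0434 rect [ 598.2 -310.5   45.6   30.   -88.6] 1310
top [20. 41.] z 0.0433 rect [ 575.7 -127.3   47.    35.6  -88.3] 1351
top [182.  97.] z 0.0434 rect [ 512.8 -307.    60.3   45.6   -6.7] 2075
top [207. 174.] z 0.0432 rect [ 421.2 -330.2   60.9   45.7    1.5] 1670
top [553. 368.] z 0.0430 rect [ 106.9 -867.1   54.1    7.    -9.2] 286
```

Request:
carry_out(
  commands=[
    {"delta_pos": [34, -35, 0], "rotation": [0, 0, 0]},
    {"delta_pos": [34, -35, 0], "rotation": [0, 0, 0]},
    {"delta_pos": [34, -35, 0], "rotation": [0, 0, 0]},
    {"delta_pos": [34, -35, 0], "rotation": [0, 0, 0]},
    {"delta_pos": [34, -35, 0], "rotation": [0, 0, 0]},
    {"delta_pos": [0, -35, 0], "rotation": [0, 0, 0]},
    {"delta_pos": [0, 0, 0], "rotation": [0, 0, 0]},
    {"delta_pos": [0, 0, 0], "rotation": [0, 0, 0]},
  ],
)

```text
time_s: 2.65
ee_pos: [0.5847, -0.2127, 0.2763]
eef_rot: [3.141, 0.0, 0.002]
wrist_force: [0.1, 0.3, 0.1]
finger_gap: 1.0
grip_force: 0.0
```

```bash
python3 - <<'E'
from w import *
p,P,T=look('2');tops(P)
for n in ('portion_a','broken','spare_a','tray','sheet'):
    for o in robot.outline_of('wrist',n):
        if o['confidence']>.3:
            Q=P[o['mask']];print(n,round(o['confidence'],2),np.round(o['at']),rect(Q[~np.isnan(Q[:,0])]))
m=(P[...,2]>.009)&(P[...,2]<.022)
for nm,b in (('tray',(.35,.7,-.2,.13)),('sheet',(.3,.7,-.45,-.21))):
    q=P[m&(P[...,0]>b[0])&(P[...,0]<b[1])&(P[...,1]>b[2])&(P[...,1]<b[3])];print(nm,rect(q),len(q),np.median(q[:,2]))
E
```

```text
tcp [ 0.5847 -0.2127  0.2763] [3.141e+00 0.000e+00 2.000e-03] t 2.65
top [440.  30.] z 0.0407 rect [ 753.8 -394.2   62.8   46.4  -15.7] 2489
top [356. 153.] z 0.0434 rect [ 616.  -310.3   61.    45.4    0. ] 1791
top [147. 183.] z 0.0432 rect [576.7 -42.3  61.3  45.8   2.6] 1663
top [ 80. 186.] z 0.0431 rect [573.3  45.1  62.   47.    2.3] 1704
top [213. 186.] z 0.0435 rect [ 576.6 -127.7   45.2   36.3  -88.8] 877
top [347. 229.] z 0.0433 rect [ 513.3 -307.1   61.7   45.9   -7.4] 1422
top [ 94. 247.] z 0.0431 rect [486.2  44.   61.2  47.2  -1. ] 1408
top [157. 248.] z 0.0432 rect [485.  -44.5  61.4  45.8   3.2] 1367
top [354. 288.] z 0.0434 rect [ 421.5 -324.5   61.7   34.1    1.6] 868
portion_a 0.77 [161. 243.] [483.3 -37.5  65.4  60.4   3.9]
portion_a 0.71 [ 89. 184.] [569.2  55.2  70.   68.4   2.2]
portion_a 0.67 [150. 181.] [576.9 -35.9  61.5  59.1   2.4]
portion_a 0.67 [ 98. 243.] [480.   59.1  85.6  73.8 -81.6]
broken 0.92 [215. 180.] [ 576.7 -128.1   44.5   36.3  -89. ]
broken 0.37 [346. 224.] [ 503.8 -312.9   80.7   59.4   -6.6]
spare_a 0.88 [351. 281.] [ 489.4 -314.1  230.4   58.9   14.3]
spare_a 0.88 [348. 227.] [ 511.5 -313.9   67.4   60.2   -4. ]
spare_a 0.87 [433.  32.] [ 763.  -398.1   87.3   50.8  -25.3]
spare_a 0.76 [354. 155.] [ 611.2 -315.9   71.6   56.8    1.3]
tray 0.81 [191. 206.] [531.  -42.1 262.9 202.8 -88.7]
sheet 0.72 [340. 190.] [ 512.6 -321.2  327.3  152.     5.3]
tray [530.8 -41.4 264.2 203.  -88.7] 12679 0.01529772381486133
sheet [ 520.8 -349.7  313.9  208.5    5.4] 2621 0.013785992904297106
```

View pics/w2.png

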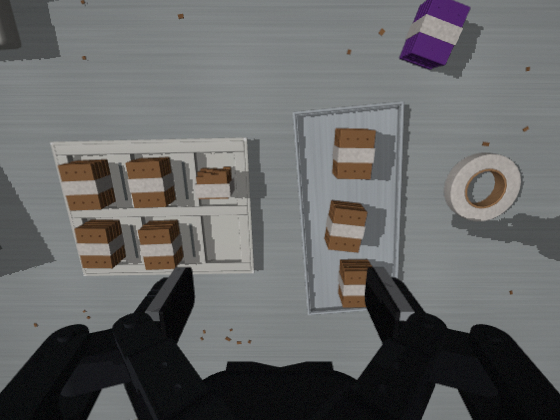

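The wrist view shows the tray at left. The broken portion, about half length, is at (213,183), the empty pocket is at (225,243), and the four good portions are at (147,183), (80,186), (94,247) and (157,248). What could be taken for a spare is at (354,153), (347,227), (354,285), which are real, or at (436,32), the purple look-alike, which I exclude. The broken portion could be confused with any tray portion, so I choose the short one at (213,183).

```bash
python3 - <<'E'
from h import *
z=np.load('w2.npz');P=cloud('wrist',z['d'],z['T'])
cv2.imwrite('pics/crop.png',cv2.resize(z['p'][120:300,30:400,::-1],None,fx=2.1,fy=2.1,interpolation=cv2.INTER_CUBIC))
for k in '12':
    z=np.load(f'w{k}.npz');Q=cloud('wrist',z['d'],z['T'])
    b=(np.abs(Q[...,0]-.488)<.06)&(np.abs(Q[...,1]+.128)<.045)
    f=b&(Q[...,2]<.008)&(np.abs(Q[...,0]-.488)<.045)&(np.abs(Q[...,1]+.128)<.032)
    if f.sum()>100: print(k,'floor',rect(Q[f]),np.median(Q[f][:,2]),f.sum())
p=P[(P[...,2]>.059)&(P[...,2]<.07)&(P[...,1]>.15)];print('pan',rect(p) if len(p)>9 else len(p))
T=cam2world('side');_,d=robot.capture('side');S=cloud('side',d,T)
p=S[(S[...,2]>.058)&(S[...,2]<.07)&(S[...,1]>.15)&(S[...,1]<.42)&(np.abs(S[...,0]-.52)<.12)];print('pan',rect(p))
E
```

```text
1 floor [ 486.8 -124.5   76.8   49.2    0.6] 0.003659933250973857 2168
2 floor [ 485.9 -128.4   73.9   53.1    1.2] 0.003419355795454271 1615
pan 0
pan [521.4 311.  178.9 167.1  16. ]
```

View pics/crop.png

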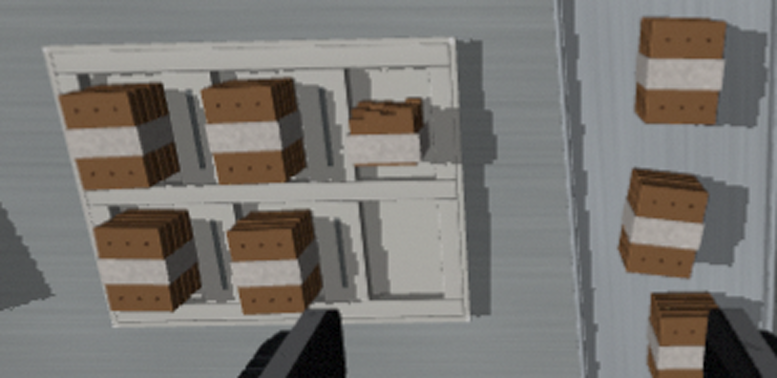

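The crop confirms it. The broken portion is the short one with a jagged end, at crop (387,135), and the empty pocket is at crop (405,245). The real spares are brown, at (682,70), (665,222) and below.

Request:
carry_out(
  commands=[
    {"delta_pos": [-2, -17, 40], "rotation": [0, 0, -0.02]},
    {"delta_pos": [-2, -17, 40], "rotation": [0, 0, 0]},
    {"delta_pos": [-2, -17, 40], "rotation": [0, 0, 0]},
    {"delta_pos": [-2, -17, 40], "rotation": [0, 0, 0]},
    {"delta_pos": [-1, -17, 36], "rotation": [0, 0, 0]},
    {"delta_pos": [0, 0, 0], "rotation": [0, 0, 0]},
    {"delta_pos": [0, 0, 0], "rotation": [0, 0, 0]},
    {"delta_pos": [0, 0, 0], "rotation": [0, 0, 0]},
  ],
  jaw=0.56,
)

```text
time_s: 3.8
ee_pos: [0.5759, -0.1294, 0.0822]
eef_rot: [3.141, -0.003, 0.019]
wrist_force: [-0.2, 0.1, -0.1]
finger_gap: 0.78
grip_force: 0.0
```

Request:
carry_out(
  commands=[
    {"delta_pos": [0, -2, 20], "rotation": [0, 0, 0]},
    {"delta_pos": [0, 0, 20], "rotation": [0, 0, 0]},
    {"delta_pos": [0, 0, 15], "rotation": [0, 0, 0]},
    {"delta_pos": [0, 0, 8], "rotation": [0, 0, 0]},
    {"delta_pos": [0, 0, 0], "rotation": [0, 0, 0]},
    {"delta_pos": [0, 0, 0], "rotation": [0, 0, 0]},
  ],
)

```text
time_s: 4.4
ee_pos: [0.5748, -0.1265, 0.018]
eef_rot: [3.141, -0.001, 0.02]
wrist_force: [-0.3, 0.1, 0.5]
finger_gap: 0.773
grip_force: 0.0
```

Request:
carry_out(
  commands=[
    {"delta_pos": [0, 0, 0], "rotation": [0, 0, 0]},
    {"delta_pos": [0, 0, 0], "rotation": [0, 0, 0]},
    {"delta_pos": [0, 0, 0], "rotation": [0, 0, 0]},
    {"delta_pos": [0, 0, 0], "rotation": [0, 0, 0]},
    {"delta_pos": [0, 0, 0], "rotation": [0, 0, 0]},
    {"delta_pos": [0, 0, 0], "rotation": [0, 0, 0]},
  ],
  jaw=-1,
  grip_force=35,
)

```text
time_s: 5.0
ee_pos: [0.575, -0.1264, 0.0182]
eef_rot: [3.141, -0.002, 0.02]
wrist_force: [-0.3, -0.5, 5.7]
finger_gap: 0.509
grip_force: 36.6
```

Request:
carry_out(
  commands=[
    {"delta_pos": [0, 0, -20], "rotation": [0, 0, 0]},
    {"delta_pos": [0, 0, -45], "rotation": [0, 0, 0]},
    {"delta_pos": [0, 0, -45], "rotation": [0, 0, 0]},
    {"delta_pos": [-5, -40, -5], "rotation": [0, 0, 0]},
    {"delta_pos": [-5, -48, 0], "rotation": [0, 0, 0]},
    {"delta_pos": [-5, -48, 0], "rotation": [0, 0, 0]},
    {"delta_pos": [-5, -48, 0], "rotation": [0, 0, 0]},
    {"delta_pos": [-5, -48, 0], "rotation": [0, 0, 0]},
  ],
)

```text
time_s: 5.8
ee_pos: [0.5442, 0.107, 0.1326]
eef_rot: [-3.141, -0.001, 0.02]
wrist_force: [0.3, -0.4, -0.5]
finger_gap: 0.504
grip_force: 36.0
```

Request:
carry_out(
  commands=[
    {"delta_pos": [-5, -48, 0], "rotation": [0, 0, 0]},
    {"delta_pos": [-5, -48, 0], "rotation": [0, 0, 0]},
    {"delta_pos": [-5, -48, 0], "rotation": [0, 0, 0]},
    {"delta_pos": [-5, -48, 0], "rotation": [0, 0, 0]},
    {"delta_pos": [0, 0, 0], "rotation": [0, 0, -0.13]},
    {"delta_pos": [0, 0, 0], "rotation": [0, 0, -0.13]},
    {"delta_pos": [0, 0, 0], "rotation": [0, 0, 0]},
    {"delta_pos": [0, 0, 0], "rotation": [0, 0, 0]},
  ],
)

```text
time_s: 6.6
ee_pos: [0.5208, 0.2967, 0.1323]
eef_rot: [3.142, 0.0, 0.276]
wrist_force: [0.1, 0.4, -0.9]
finger_gap: 0.505
grip_force: 36.0
```

Request:
carry_out(
  commands=[
    {"delta_pos": [4, -13, 0], "rotation": [0, 0, 0]},
    {"delta_pos": [0, 0, 25], "rotation": [0, 0, 0]},
    {"delta_pos": [0, 0, 30], "rotation": [0, 0, 0]},
    {"delta_pos": [0, 0, 25], "rotation": [0, 0, 0]},
    {"delta_pos": [0, 0, 14], "rotation": [0, 0, 0]},
    {"delta_pos": [0, 0, 4], "rotation": [0, 0, 0]},
    {"delta_pos": [0, 0, 0], "rotation": [0, 0, 0]},
    {"delta_pos": [0, 0, 0], "rotation": [0, 0, 0]},
  ],
)

```text
time_s: 7.4
ee_pos: [0.522, 0.3109, 0.0354]
eef_rot: [-3.141, -0.002, 0.279]
wrist_force: [-0.2, 0.4, 0.1]
finger_gap: 0.509
grip_force: 36.0
```

Request:
carry_out(
  commands=[
    {"delta_pos": [0, 0, 0], "rotation": [0, 0, 0]},
    {"delta_pos": [0, 0, 0], "rotation": [0, 0, 0]},
    {"delta_pos": [0, 0, 0], "rotation": [0, 0, 0]},
    {"delta_pos": [0, 0, 0], "rotation": [0, 0, 0]},
    {"delta_pos": [0, 0, -25], "rotation": [0, 0, 0]},
    {"delta_pos": [0, 0, -45], "rotation": [0, 0, 0]},
    {"delta_pos": [0, 0, -45], "rotation": [0, 0, 0]},
    {"delta_pos": [0, 0, -45], "rotation": [0, 0, 0]},
  ],
  jaw=0.56,
)

```text
time_s: 8.2
ee_pos: [0.5208, 0.3102, 0.196]
eef_rot: [3.142, 0.0, 0.28]
wrist_force: [0.5, 0.5, 0.4]
finger_gap: 0.781
grip_force: 0.0
```

```bash
python3 - <<'E'
from w import *
p,P,T=look('3')
for o in robot.outline_of('wrist','broken')[:2]:
    Q=P[o['mask']];Q=Q[~np.isnan(Q[:,0])];print(round(o['confidence'],2),o['at'],rect(Q),np.nanpercentile(Q[:,2],[5,95]))
E
```

```text
tcp [0.5208 0.3102 0.196 ] [3.142 0.    0.28 ] t 8.2
0.69 [276.4, 188.9] [516.4 306.1  49.9  49.1  15.7] [0.01911778 0.04576487]
0.46 [495.5, 246.7] [525.8 -14.4 212.3 210.4   1.1] [0.0031588  0.01682738]
```

Request:
carry_out(
  commands=[
    {"delta_pos": [0, 0, 0], "rotation": [0, 0, 0.14]},
    {"delta_pos": [0, 0, 0], "rotation": [0, 0, 0.14]},
    {"delta_pos": [7, 48, -5], "rotation": [0, 0, 0]},
    {"delta_pos": [7, 48, 0], "rotation": [0, 0, 0]},
    {"delta_pos": [7, 48, 0], "rotation": [0, 0, 0]},
    {"delta_pos": [7, 48, 0], "rotation": [0, 0, 0]},
    {"delta_pos": [7, 48, 0], "rotation": [0, 0, 0]},
    {"delta_pos": [7, 48, 0], "rotation": [0, 0, 0]},
  ],
)

```text
time_s: 9.1
ee_pos: [0.5628, 0.0205, 0.1988]
eef_rot: [3.142, 0.0, -0.0]
wrist_force: [0.5, -0.0, -0.1]
finger_gap: 0.781
grip_force: 0.0
```

Request:
carry_out(
  commands=[
    {"delta_pos": [7, 48, 0], "rotation": [0, 0, 0]},
    {"delta_pos": [7, 48, 0], "rotation": [0, 0, 0]},
    {"delta_pos": [7, 48, 0], "rotation": [0, 0, 0]},
    {"delta_pos": [7, 48, 0], "rotation": [0, 0, 0]},
    {"delta_pos": [7, 48, 0], "rotation": [0, 0, 0]},
    {"delta_pos": [7, 48, 0], "rotation": [0, 0, 0]},
    {"delta_pos": [7, 40, 0], "rotation": [0, 0, 0]},
    {"delta_pos": [0, 0, 0], "rotation": [0, 0, 0]},
  ],
)

```text
time_s: 9.9
ee_pos: [0.612, -0.3106, 0.1983]
eef_rot: [3.14, -0.0, -0.004]
wrist_force: [0.3, -0.1, -0.8]
finger_gap: 0.778
grip_force: 0.0
```

```bash
python3 - <<'E'
from w import *
p,P,T=look('4');tops(P)
E
```

```text
tcp [ 0.612  -0.3106  0.1983] [ 3.14  -0.    -0.004] t 9.9
top [370.  40.] z 0.0407 rect [ 753.5 -394.7   61.9   45.1  -16.7] 3739
top [277. 189.] z 0.0434 rect [ 6.159e+02 -3.106e+02  6.180e+01  4.470e+01 -5.000e-01] 2472
top [ 30. 225.] z 0.0432 rect [576.6 -42.5  61.9  46.9   2.4] 2427
top [275. 276.] z 0.0433 rect [ 513.1 -307.    62.5   45.2   -6.6] 1901
top [ 52. 299.] z 0.0432 rect [484.5 -44.   61.9  46.3   4.5] 1922
top [294. 341.] z 0.0434 rect [ 421.6 -329.9   61.8   44.5    1.5] 1523
```

Request:
carry_out(
  commands=[
    {"delta_pos": [4, 0, 40], "rotation": [0, 0, 0]},
    {"delta_pos": [0, 0, 40], "rotation": [0, 0, 0]},
    {"delta_pos": [0, 0, 40], "rotation": [0, 0, 0]},
    {"delta_pos": [0, 0, 30], "rotation": [0, 0, 0]},
    {"delta_pos": [0, 0, 20], "rotation": [0, 0, 0]},
    {"delta_pos": [0, 0, 10], "rotation": [0, 0, 0]},
    {"delta_pos": [0, 0, 0], "rotation": [0, 0, 0]},
    {"delta_pos": [0, 0, 0], "rotation": [0, 0, 0]},
  ],
)

```text
time_s: 10.75
ee_pos: [0.6166, -0.3053, 0.0202]
eef_rot: [3.141, -0.001, 0.0]
wrist_force: [-0.2, 0.5, -0.0]
finger_gap: 0.782
grip_force: 0.0
```

Request:
carry_out(
  commands=[
    {"delta_pos": [0, 0, 0], "rotation": [0, 0, 0]},
    {"delta_pos": [0, 0, 0], "rotation": [0, 0, 0]},
    {"delta_pos": [0, 0, 0], "rotation": [0, 0, 0]},
    {"delta_pos": [0, 0, 0], "rotation": [0, 0, 0]},
    {"delta_pos": [0, 0, 0], "rotation": [0, 0, 0]},
    {"delta_pos": [0, 0, 0], "rotation": [0, 0, 0]},
  ],
  jaw=-1,
  grip_force=40,
)

```text
time_s: 11.35
ee_pos: [0.617, -0.3061, 0.021]
eef_rot: [3.141, -0.002, -0.0]
wrist_force: [-1.1, 0.9, 5.8]
finger_gap: 0.507
grip_force: 42.1
```

Request:
carry_out(
  commands=[
    {"delta_pos": [0, 0, -15], "rotation": [0, 0, 0]},
    {"delta_pos": [0, 0, -35], "rotation": [0, 0, 0]},
    {"delta_pos": [0, 0, -30], "rotation": [0, 0, 0]},
    {"delta_pos": [-10, -40, 0], "rotation": [0, 0, -0.02]},
    {"delta_pos": [-10, -48, 0], "rotation": [0, 0, 0]},
    {"delta_pos": [-10, -48, 0], "rotation": [0, 0, 0]},
    {"delta_pos": [-8, -38, 0], "rotation": [0, 0, 0]},
    {"delta_pos": [0, 0, 0], "rotation": [0, 0, 0]},
  ],
)

```text
time_s: 12.15
ee_pos: [0.5736, -0.1281, 0.1002]
eef_rot: [-3.14, 0.001, 0.023]
wrist_force: [-0.6, 0.1, -0.9]
finger_gap: 0.505
grip_force: 41.3
```

Request:
carry_out(
  commands=[
    {"delta_pos": [0, 0, 0], "rotation": [0, 0, 0]},
    {"delta_pos": [0, 0, 0], "rotation": [0, 0, 0]},
    {"delta_pos": [0, 0, 0], "rotation": [0, 0, 0]},
  ],
)

```text
time_s: 12.45
ee_pos: [0.5758, -0.1333, 0.0996]
eef_rot: [3.141, -0.001, 0.019]
wrist_force: [-0.4, 0.5, -0.9]
finger_gap: 0.502
grip_force: 41.3
```

```bash
python3 - <<'E'
from w import *
p,P,T=look('5')
m=(P[...,2]>.09)&(np.hypot(P[...,0]-.578,P[...,1]+.127)<.06);Q=P[m]
print(m.sum(),np.nanpercentile(Q,[5,50,95],axis=0).round(4).tolist())
q=P[(P[...,2]>.009)&(P[...,2]<.022)&(np.abs(P[...,0]-.53)<.15)&(P[...,1]>-.2)&(P[...,1]<.13)];print('tray',rect(q))
E
```

```text
tcp [ 0.5758 -0.1333  0.0996] [ 3.141e+00 -1.000e-03  1.900e-02] t 12.45
50534 [[0.5611, -0.1832, 0.1208], [0.5866, -0.1308, 0.1661], [0.6015, -0.0803, 0.192]]
tray [530.1 -41.9 263.  203.6 -88.7]
```

View pics/w5.png

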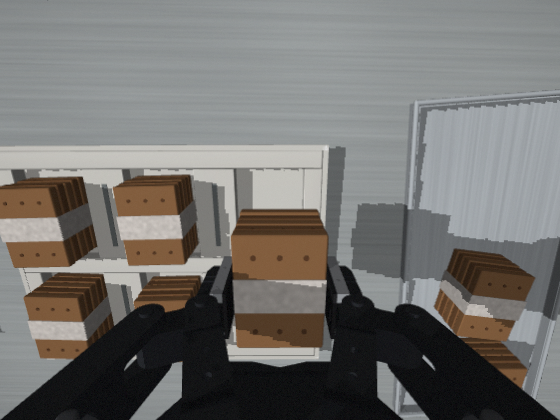

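The held spare sits level and centred in the fingers, with its top at (280,245), and the pocket lies behind it. Next I correct the lateral offset and lower it.

Request:
carry_out(
  commands=[
    {"delta_pos": [3, -6, 15], "rotation": [0, 0, 0]},
    {"delta_pos": [0, 0, 15], "rotation": [0, 0, 0]},
    {"delta_pos": [0, 0, 0], "rotation": [0, 0, 0]},
    {"delta_pos": [0, 0, 0], "rotation": [0, 0, 0]},
    {"delta_pos": [0, 0, 0], "rotation": [0, 0, 0]},
  ],
)

```text
time_s: 13.0
ee_pos: [0.5783, -0.1262, 0.0692]
eef_rot: [-3.142, 0.0, 0.02]
wrist_force: [0.5, -0.2, -1.2]
finger_gap: 0.506
grip_force: 41.2
```

```bash
python3 - <<'E'
from w import *
p,P,T=look('6',False)
c=np.load('w6.npz')['T'];s=robot.state();z=s['ee_pos'][2]+.022
tops(P,z-.006,z+.006,800)
E
```

```text
tcp [ 0.5783 -0.1262  0.0692] [-3.142  0.     0.02 ] t 13.0
top [280. 287.] z 0.0916 rect [ 576.7 -127.6   70.9   62.8  -88.6] 11698
```

Request:
carry_out(
  commands=[
    {"delta_pos": [0, 0, 18], "rotation": [0, 0, 0]},
    {"delta_pos": [0, 0, 14], "rotation": [0, 0, 0]},
    {"delta_pos": [0, 0, 8], "rotation": [0, 0, 0]},
    {"delta_pos": [0, 0, 4], "rotation": [0, 0, 0]},
    {"delta_pos": [0, 0, 0], "rotation": [0, 0, 0]},
    {"delta_pos": [0, 0, 0], "rotation": [0, 0, 0]},
    {"delta_pos": [0, 0, 0], "rotation": [0, 0, 0]},
  ],
)

```text
time_s: 13.75
ee_pos: [0.5787, -0.1262, 0.0258]
eef_rot: [3.141, -0.001, 0.02]
wrist_force: [0.2, -0.0, -1.2]
finger_gap: 0.506
grip_force: 41.3
```

Request:
carry_out(
  commands=[
    {"delta_pos": [0, 0, 2], "rotation": [0, 0, 0]},
    {"delta_pos": [0, 0, 2], "rotation": [0, 0, 0]},
    {"delta_pos": [0, 0, 1], "rotation": [0, 0, 0]},
    {"delta_pos": [0, 0, 0], "rotation": [0, 0, 0]},
    {"delta_pos": [0, 0, 0], "rotation": [0, 0, 0]},
  ],
)

```text
time_s: 14.25
ee_pos: [0.5784, -0.1262, 0.021]
eef_rot: [3.142, -0.0, 0.02]
wrist_force: [-2.5, 0.1, 7.8]
finger_gap: 0.506
grip_force: 42.3
```

Request:
carry_out(
  commands=[
    {"delta_pos": [0, 0, 0], "rotation": [0, 0, 0]},
    {"delta_pos": [0, 0, 0], "rotation": [0, 0, 0]},
    {"delta_pos": [0, 0, 0], "rotation": [0, 0, 0]},
    {"delta_pos": [0, 0, 0], "rotation": [0, 0, 0]},
    {"delta_pos": [0, 0, -20], "rotation": [0, 0, 0]},
    {"delta_pos": [0, 0, -40], "rotation": [0, 0, 0]},
    {"delta_pos": [0, 0, -45], "rotation": [0, 0, 0]},
    {"delta_pos": [0, 0, -45], "rotation": [0, 0, 0]},
  ],
  jaw=0.5,
)

```text
time_s: 15.05
ee_pos: [0.5778, -0.126, 0.1715]
eef_rot: [-3.141, 0.001, 0.02]
wrist_force: [0.9, -0.6, -0.9]
finger_gap: 0.75
grip_force: 0.0
```

```bash
python3 - <<'E'
from w import *
p,P,T=look('7',False);tops(P)
E
```

```text
tcp [ 0.5778 -0.126   0.1715] [-3.141e+00  1.000e-03  2.000e-02] t 15.05
top [ 99. 201.] z 0.0433 rect [573.4  45.5  61.8  47.1   1.3] 3088
top [190. 199.] z 0.0433 rect [576.8 -42.   61.1  45.6   2.7] 2970
top [280. 201.] z 0.0434 rect [ 577.  -127.8   61.8   45.1    1.3] 2901
top [451. 263.] z 0.0434 rect [ 513.6 -305.7   61.3   46.8   -6.5] 2567
top [115. 280.] z 0.0433 rect [486.1  43.8  62.   46.2   0.8] 2407
top [188. 265.] z 0.0429 rect [500.2 -42.8  44.6  30.3 -87.7] 475
top [471. 320.] z 0.0430 rect [ 446.5 -342.5   36.1   16.7   52.4] 274
```

Request:
carry_out(
  commands=[
    {"delta_pos": [-27, 33, 0], "rotation": [0, 0, 0]},
    {"delta_pos": [-27, 33, 0], "rotation": [0, 0, 0]},
    {"delta_pos": [-27, 33, 0], "rotation": [0, 0, 0]},
    {"delta_pos": [-27, 34, 0], "rotation": [0, 0, 0]},
    {"delta_pos": [-26, 34, 0], "rotation": [0, 0, 0]},
    {"delta_pos": [-26, 34, 0], "rotation": [0, 0, 0]},
    {"delta_pos": [0, 0, 0], "rotation": [0, 0, 0]},
    {"delta_pos": [0, 0, 0], "rotation": [0, 0, 0]},
  ],
  jaw=0.56,
)

```text
time_s: 15.9
ee_pos: [0.4217, -0.3309, 0.1701]
eef_rot: [-3.141, -0.0, 0.017]
wrist_force: [0.4, 0.5, -0.7]
finger_gap: 0.778
grip_force: 0.0
```

Request:
carry_out(
  commands=[
    {"delta_pos": [0, 0, 40], "rotation": [0, 0, 0]},
    {"delta_pos": [0, 0, 30], "rotation": [0, 0, 0]},
    {"delta_pos": [0, 0, 15], "rotation": [0, 0, 0]},
    {"delta_pos": [0, 0, 0], "rotation": [0, 0, 0]},
    {"delta_pos": [0, 0, 0], "rotation": [0, 0, 0]},
  ],
)

```text
time_s: 16.4
ee_pos: [0.423, -0.3296, 0.0854]
eef_rot: [-3.141, 0.0, 0.021]
wrist_force: [-0.7, -0.9, 0.6]
finger_gap: 0.781
grip_force: 0.0
```

```bash
python3 - <<'E'
from w import *
p,P,T=look('8',False);tops(P)
E
```

```text
tcp [ 0.423  -0.3296  0.0854] [-3.141  0.     0.021] t 16.4
top [241.  91.] z 0.0435 rect [ 512.8 -306.6   61.3   45.5   -6.4] 8438
top [278. 236.] z 0.0434 rect [ 421.1 -329.9   61.2   45.3    1.3] 5510
```

Request:
carry_out(
  commands=[
    {"delta_pos": [-1, 0, 25], "rotation": [0, 0, 0]},
    {"delta_pos": [0, 0, 20], "rotation": [0, 0, 0]},
    {"delta_pos": [0, 0, 13], "rotation": [0, 0, 0]},
    {"delta_pos": [0, 0, 6], "rotation": [0, 0, 0]},
    {"delta_pos": [0, 0, 0], "rotation": [0, 0, 0]},
    {"delta_pos": [0, 0, 0], "rotation": [0, 0, 0]},
  ],
)

```text
time_s: 17.05
ee_pos: [0.4218, -0.3306, 0.022]
eef_rot: [3.141, -0.001, 0.02]
wrist_force: [-0.0, 0.0, 0.3]
finger_gap: 0.777
grip_force: 0.0
```

Request:
carry_out(
  commands=[
    {"delta_pos": [0, 0, 0], "rotation": [0, 0, 0]},
    {"delta_pos": [0, 0, 0], "rotation": [0, 0, 0]},
    {"delta_pos": [0, 0, 0], "rotation": [0, 0, 0]},
    {"delta_pos": [0, 0, 0], "rotation": [0, 0, 0]},
    {"delta_pos": [0, 0, 0], "rotation": [0, 0, 0]},
    {"delta_pos": [0, 0, 0], "rotation": [0, 0, 0]},
  ],
  jaw=-1,
)

```text
time_s: 17.65
ee_pos: [0.4218, -0.3307, 0.0222]
eef_rot: [3.141, -0.001, 0.02]
wrist_force: [-0.5, -0.7, 5.5]
finger_gap: 0.505
grip_force: 41.1
```

Request:
carry_out(
  commands=[
    {"delta_pos": [0, 0, -15], "rotation": [0, 0, 0]},
    {"delta_pos": [0, 0, -35], "rotation": [0, 0, 0]},
    {"delta_pos": [0, 0, -30], "rotation": [0, 0, 0]},
    {"delta_pos": [14, -40, 0], "rotation": [0, 0, 0]},
    {"delta_pos": [14, -41, 0], "rotation": [0, 0, 0]},
    {"delta_pos": [14, -40, 0], "rotation": [0, 0, 0]},
    {"delta_pos": [14, -40, 0], "rotation": [0, 0, 0]},
    {"delta_pos": [14, -40, 0], "rotation": [0, 0, 0]},
  ],
)

```text
time_s: 18.45
ee_pos: [0.4876, -0.1264, 0.1017]
eef_rot: [3.141, -0.001, 0.019]
wrist_force: [0.2, -0.9, -0.0]
finger_gap: 0.506
grip_force: 41.3
```

Request:
carry_out(
  commands=[
    {"delta_pos": [0, 0, 15], "rotation": [0, 0, 0]},
    {"delta_pos": [0, 0, 15], "rotation": [0, 0, 0]},
    {"delta_pos": [0, 0, 0], "rotation": [0, 0, 0]},
    {"delta_pos": [0, 0, 0], "rotation": [0, 0, 0]},
    {"delta_pos": [0, 0, 0], "rotation": [0, 0, 0]},
  ],
)

```text
time_s: 18.95
ee_pos: [0.4877, -0.1283, 0.072]
eef_rot: [3.141, -0.001, 0.019]
wrist_force: [-0.3, -0.3, -2.0]
finger_gap: 0.508
grip_force: 41.3
```

```bash
python3 - <<'E'
from w import *
p,P,T=look('9',False)
z=robot.state()['ee_pos'][2]+.021
tops(P,z-.006,z+.006,800);tops(P)
E
```

```text
tcp [ 0.4877 -0.1283  0.072 ] [ 3.141e+00 -1.000e-03  1.900e-02] t 18.95
top [279. 284.] z 0.0932 rect [ 487.  -129.9   70.7   61.7  -88.5] 11431
top [121.  89.] z 0.0434 rect [576.3 -41.7  60.9  46.2   2.4] 10231
top [279.  91.] z 0.0435 rect [ 576.8 -127.7   61.2   45.4    0.9] 9837
top [  8. 121.] z 0.0417 rect [566.3  23.5  50.3  10.6  -8.6] 1279
top [541. 216.] z 0.0433 rect [ 509.8 -288.2   68.    27.8   17.1] 3298
top [ 24. 244.] z 0.0432 rect [485.7  37.2  62.6  34.5  -2.8] 4327
top [145. 244.] z 0.0433 rect [484.1 -44.   61.8  46.2   2.5] 6523
```

Request:
carry_out(
  commands=[
    {"delta_pos": [0, 0, 18], "rotation": [0, 0, 0]},
    {"delta_pos": [0, 0, 14], "rotation": [0, 0, 0]},
    {"delta_pos": [0, 0, 8], "rotation": [0, 0, 0]},
    {"delta_pos": [0, 0, 5], "rotation": [0, 0, 0]},
    {"delta_pos": [0, 0, 0], "rotation": [0, 0, 0]},
    {"delta_pos": [0, 0, 0], "rotation": [0, 0, 0]},
  ],
)

```text
time_s: 19.6
ee_pos: [0.4876, -0.1281, 0.0267]
eef_rot: [3.141, -0.001, 0.02]
wrist_force: [-0.5, -0.1, -1.6]
finger_gap: 0.505
grip_force: 41.4
```

Request:
carry_out(
  commands=[
    {"delta_pos": [0, 0, 2], "rotation": [0, 0, 0]},
    {"delta_pos": [0, 0, 2], "rotation": [0, 0, 0]},
    {"delta_pos": [0, 0, 1], "rotation": [0, 0, 0]},
    {"delta_pos": [0, 0, 0], "rotation": [0, 0, 0]},
    {"delta_pos": [0, 0, 0], "rotation": [0, 0, 0]},
  ],
)

```text
time_s: 20.1
ee_pos: [0.4876, -0.128, 0.0222]
eef_rot: [3.141, -0.001, 0.02]
wrist_force: [-2.7, 1.3, 12.3]
finger_gap: 0.503
grip_force: 42.9
```

Request:
carry_out(
  commands=[
    {"delta_pos": [0, 0, 0], "rotation": [0, 0, 0]},
    {"delta_pos": [0, 0, 0], "rotation": [0, 0, 0]},
    {"delta_pos": [0, 0, 0], "rotation": [0, 0, 0]},
    {"delta_pos": [0, 0, 0], "rotation": [0, 0, 0]},
    {"delta_pos": [0, 0, -20], "rotation": [0, 0, 0]},
    {"delta_pos": [0, 0, -45], "rotation": [0, 0, 0]},
    {"delta_pos": [0, 0, -45], "rotation": [0, 0, 0]},
    {"delta_pos": [0, 0, -45], "rotation": [0, 0, 0]},
  ],
  jaw=0.5,
)

```text
time_s: 20.9
ee_pos: [0.4868, -0.1278, 0.1778]
eef_rot: [-3.141, 0.001, 0.02]
wrist_force: [1.4, -0.3, -0.5]
finger_gap: 0.749
grip_force: 0.0
```

Request:
carry_out(
  commands=[
    {"delta_pos": [10, 0, -45], "rotation": [0, 0, 0]},
    {"delta_pos": [30, 0, -45], "rotation": [0, 0, 0]},
    {"delta_pos": [30, 0, -20], "rotation": [0, 0, 0]},
    {"delta_pos": [20, 0, 0], "rotation": [0, 0, 0]},
    {"delta_pos": [0, 0, 0], "rotation": [0, 0, 0]},
    {"delta_pos": [0, 0, 0], "rotation": [0, 0, 0]},
    {"delta_pos": [0, 0, 0], "rotation": [0, 0, 0]},
  ],
)

```text
time_s: 21.6
ee_pos: [0.5737, -0.1261, 0.282]
eef_rot: [-3.141, 0.002, 0.02]
wrist_force: [-0.3, -0.4, 0.1]
finger_gap: 0.751
grip_force: 0.0
```

```bash
python3 - <<'E'
from w import *
p,P,T=look('10');tops(P)
q=P[(P[...,2]>.009)&(P[...,2]<.022)&(np.abs(P[...,0]-.53)<.15)&(P[...,1]>-.2)&(P[...,1]<.13)];print('tray',rect(q))
E
```

```text
tcp [ 0.5737 -0.1261  0.282 ] [-3.141e+00  2.000e-03  2.000e-02] t 21.6
top [39. 15.] z 0.0401 rect [753.4 149.6  96.1  31.  -87.6] 2421
top [516.  27.] z 0.0406 rect [ 753.5 -393.9   61.7   47.   -16.1] 2318
top [147. 174.] z 0.0432 rect [573.3  44.9  61.6  46.    3.3] 1664
top [214. 173.] z 0.0433 rect [576.7 -42.3  61.   45.4   2.4] 1625
top [280. 174.] z 0.0434 rect [ 577.3 -128.5   60.8   44.4    0.9] 1588
top [ 17. 217.] z 0.0436 rect [514.6 229.  101.7   4.8  16.4] 743
top [408. 222.] z 0.0434 rect [ 513.6 -306.4   61.5   44.9   -6.3] 1422
top [156. 236.] z 0.0432 rect [ 4.861e+02  4.330e+01  6.170e+01  4.550e+01 -1.000e-01] 1372
top [218. 238.] z 0.0432 rect [484.5 -44.4  61.7  45.2   2.6] 1335
top [280. 237.] z 0.0433 rect [ 487.3 -130.3   62.1   44.5    0.9] 1330
tray [530.6 -41.7 263.5 202.1 -88.9]
```

View pics/w10.png

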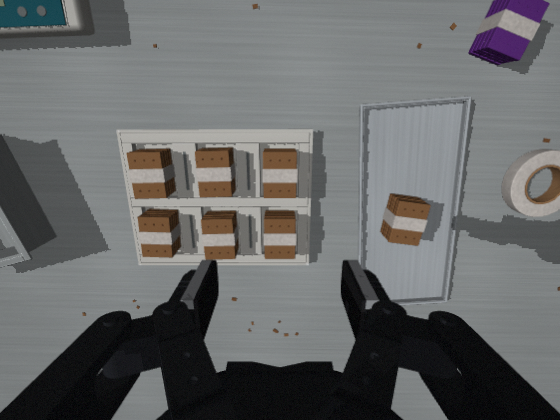

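All six pockets now hold a whole portion lying flat, with the new ones at (280,173) and (280,236). One spare remains on the sheet at (405,219), and the roll, the purple look-alike and the good portions haven't moved. The placings are within about 2.5 mm of the pocket centres.

```bash
python3 -c "
from station import robot
print(robot.finish_job())"
```

```text
the job is handed in; nothing more can be done
None
```

The job is handed in; at my last look all six pockets held a whole portion lying flat, the broken one was in the reject pan and one spare was left on its sheet pan. The job call returned no verdict.

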